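# Trip the ring case's catch and hold its sprung lid just short of balance

## Robot

A 7-joint arm with a two-finger parallel gripper is mounted at the origin on the work surface. World frame = base frame: x ahead of the robot, y to its left, z up, the work surface at z = 0. Lengths are in m, angles in rad, forces in N, time in s.
With the tool pointing down it reaches from about 0.35 to 0.9 m from the base axis. Payload 7.2 kg.
Tool frame: the origin (TCP) lies midway between the tips of the shut fingers; the grasp point (between the pads) lies 19 mm behind it; x points along the fingers, z is the direction in which the jaws open and shut, and the axes are right-handed (so a half turn about x gives the same grasp; the last joint's range is limited). The gripper opens to 88 mm and grips with 3 to 60 N. Pads are 20 mm wide; open, the fingers measure 115 mm over their backs; the gripper's body (75 mm by 178 mm) begins 61 mm behind the grasp point.
Start: joints at [1.257, 0.411, -0.013, 1.596, 0.006, 1.134, -0.082], TCP at [0.152, -0.606, 0.223] pointing down, gripper open.
Joint ranges: [-2.95, 2.95], [-0.29, 1.99], [-1.47, 1.44], [0.14, 2.54], [-1.03, 4.17], [0.13, 1.85], [-2.86, 2.86]. Speed limits (rad/s): [2.39, 2.39, 3.01, 3.01, 3.14, 3.14, 3.14].

## Interface

Orientations are given as a rotation vector (axis times angle).
In Python, from cell import * gives the robot as it stands.
- The arm moves only by the tool carry_out, never from a script. Its argument "steps" is a list that holds one entry, the list of rows, each a list of 6 numbers: the shift along the tool's x, y, z in mm, then the turn, a rotation vector about the tool's x, y, z in rad. In form: [[[dx, dy, dz, ax, ay, az], ...]]. A call has exactly 5 rows; each row is the pose to reach, as a shift and turn from the pose commanded when the call began, along the tool's axes at that moment; what a row does not reach only later rows make up. A row lasts 1/8 s, in which the tool goes at most 62.5 mm and 10.7 degrees, less where a joint would pass 70% of its speed; a pose out of reach is approached as far as the arm can. A call with a gripper value outside its range is refused whole. "claw" is the finger opening in mm, from 0 to 87.8, set as the call begins (left out, the last holds). The fingers move at their own pace and stop on an object; "squeeze" is the grip in N (left out, the last holds). Time passes only in rows, so rows that repeat a pose let the fingers close, or fill a call up. It gives the time, the measured TCP pose, the force and the opening at its end, in the units of the state.
- sense(): the state, without advancing time (a new reading comes with each control period).
- camera(name): name is "side" or "top" or "wrist"; returns the picture (480x640x3 uint8, red, green, blue); there is no depth.
- camera_model(name): a dict with "intrinsics" (3x3 intrinsics, pixels), "dist" ([k1, k2, p1, p2, k3] as OpenCV has them; the pictures are not rectified), "position" and "orientation" of the camera in the world. Camera axes: x right, y up, looking along -z (the intrinsics and any distortion apply to the point x, -y, -z); pixel columns grow to the right and rows downward; lengths in m; the calibration is good to about 2 mm. A picture is of the moment at which its call begins: read the wrist's pose just before it. camera_model takes no time and is no camera call; for the wrist camera it gives the pose at the moment of the call.
- sign_off(): hands the job in, once; it reports no verdict.
The state is a dict: "time": time; "joints": joint angles; "dq": joint speeds; "effort": joint torques, N m; "ee_pos": TCP position; "eef_rot": TCP orientation; "force": force on the tool from outside, world axes, zero at the start; "torque": the same for the moment, N m; "gripper_width": finger opening in m.
Only numpy, scipy, OpenCV 4.12 (cv2) and the standard library are available. Lean on these libraries where they do the work, as an engineer would, in place of code of your own. Each camera call takes 0.05 s, during which the arm holds its last target. There are 200 camera calls.

## Task

Open the shallow black ring case: press the steel catch pad at its front all the way down to its stop so that the lid pops ajar, then raise the lid by its bow handle past its balance point (about 66 degrees open). Ease it back under control, without letting it drop, to just below the balance point, 3 to 18 degrees short of it, so that it would fall shut by itself if let go, and finish there with the fingers still holding the lid still. Leave the other things on the bench where they are.

Things in the scene. Friction and masses are not known exactly. Their poses are not given: they have to be found in the camera images.
- case: shallow black ring case, fixed to the bench, 180 (its x) x 300 (its y) x 83 mm high, with the closed lid 97 mm; origin at the centre of its underside; catch and handle are on its front, the -x side, towards the robot; yaw differs from run to run
- lid (a joint): opening angle of the lid, rad: 0 closed and latched, about 0.10 when the catch has freed it and a spring pin has popped it ajar, 1.75 at its open stop. Hinge springs carry part of the 0.8 kg lid: below the balance point, 1.15 rad (66 degrees), it falls shut (about 1.3 rad/s), above it falls open; within 0.3 rad of balance under 1 N at the handle holds it
- lid_hinge (a point): point of the case on the lid's hinge axis, which runs along the case's y at its far (+x) edge: 90 mm to +x of the case's origin, 85 mm above the bench; does not move with the lid
- lid_handle (a point): middle of the grip of the lid's steel bow handle: round bar 10 mm thick, 100 mm long along the case's y, 45 mm ahead of the lid's front edge (40 mm open gap). Closed: 230 mm ahead (-x) of the hinge axis, 6 mm above it, 75 mm to -y of the case's middle. Swings with the lid about the hinge axis; can be pinched from above, fingers before and behind it; it turns between them
- catch (a joint): angle of the catch, a steel rocking lever at the case's front, rad: 0 at rest, 0.30 at its stop with the pad fully down. Springs back when let go; about 3 N on the pad starts it, 10 N brings it to its stop; it frees the lid at about 0.15
- catch_pad (a point): centre of the top of the catch's pad, a steel plate 34 (along the case's x) x 36 mm, 80 mm in front of the case's front face, 90 mm to +y of the case's middle, 80 mm above the bench at rest; at the stop it is 20 mm lower and 7 mm further to the case's -x. The catch's hook, 65 mm behind it, rises to 100 mm
- ring_box: small closed black ring box, 52 x 52 x 40 mm, loose on the bench before the case; origin under its centre; leave alone
- loupe: folding loupe lying flat, 66 x 34 x 16 mm, loose beside the case's front; origin under its lens; leave alone
- tweezers: steel tweezers lying flat, about 135 mm long, loose beside the case; origin under the middle; leave alone
- stone_jar: small clear jar with dark lid, 56 mm across, 60 mm high, loose beside the case; origin under its centre; leave alone
- mouse: black computer mouse, 100 x 60 x 34 mm, loose; origin under its centre; leave alone
- cup: white cup, 76 mm across, 90 mm high, loose; origin under its centre; leave alone
- spray_bottle: white bottle, 50 mm across, 130 mm high, loose to the case's +y side; origin under its centre; leave alone

How it is judged:
On the way, in this order (a step that is already met when the one before it is completed fails the run):
1. the catch is pressed down to its stop (value of joint catch above 0.27 rad), for 0.1 s.
2. the lid is raised past its balance point (value of joint lid above 1.16 rad), for 0.1 s.
At the end, for the whole second after the job is handed in: the lid is held still by the fingers (contact above 0.03 N, turning at less than 0.05 rad/s) at 0.82 to 1.11 rad (47 to 63.6 degrees), just below its balance point of 1.15 rad (value of joint lid between 0.82 and 1.11 rad and velocity of joint lid between -0.05 and 0.05 rad/s and contact force between the fingers and lid above 0.03 N); the arm keeps its last pose, push and grip.
It fails at once if the raised lid is let drop (closing faster than 1.2 rad/s) (value of joint lid above 0.2 rad and velocity of joint lid below -1.2 rad/s).
It fails at once if something else on the bench is pushed more than 30 mm away (distance of any of ring_box, loupe, tweezers, stone_jar, mouse, cup, spray_bottle from where it was at the start of the episode above 0.03 m).
It also fails if it takes over 58 s, if anything falls off the work surface, if the arm or the gripper's body presses on something with over 40 N, if the wrist force passes 120 N, or if a joint passes its speed limit or range.

## Working session

There is one attempt and no reset: what is moved stays moved. The work goes in short steps, Python scripts to look and compute and a tool call to move; the robot and the scene stay as the last step left them, time stands still between calls to the robot, and variables do not carry over. Pictures are saved under pics/ and viewed, about 8 in all and at most 12, crops included, and the job is handed in when it is done.

Besides the shell and the picture viewer there is one more tool, called in YAML: its name, and indented under it one key for each argument. carry_out: Moves the arm, as the interface text tells. Its arguments: {"type":"object","properties":{"steps":{"type":"array","items":{"type":"array","items":{"type":"array","items":{"type":"number"}}}},"claw":{"type":"number"},"squeeze":{"type":"number"}},"required":["steps"]}

```bash
mkdir -p pics; ls; python3 - <<'E'
from cell import *
import cv2
s=sense();print(s)
for n in("side","top"):
    m=camera_model(n);print(n,m)
    cv2.imwrite(f"pics/{n}0.png",camera(n)[:,:,::-1])
E
```

```text
pics
{'time': 0.0, 'joints': array([ 1.25678251,  0.41191968, -0.0127203 ,  1.59703934,  0.0056025 ,
        1.13428104, -0.08219431]), 'dq': array([-0.00057878,  0.00104989, -0.00031871,  0.0003214 ,  0.00104871,
       -0.00052148,  0.00013785]), 'effort': array([-1.86176476e-04, -5.87956274e+01,  6.41716998e-01, -2.91083765e+01,
       -5.38245589e-02,  1.83354499e-02,  1.13953120e-04]), 'ee_pos': array([ 0.15193216, -0.60573459,  0.22179863]), 'eef_rot': array([ 1.02715456,  1.31689462, -1.02565301]), 'force': array([ 0.22112859, -0.11315949, -0.3819034 ]), 'torque': array([-0.02824465,  0.04435415, -0.0158916 ]), 'gripper_width': 0.08783633389336809}
side {'intrinsics': array([[555.45488912,   0.        , 323.39883223],
       [  0.        , 555.45488912, 245.90881765],
       [  0.        ,   0.        ,   1.        ]]), 'dist': array([-0.04427783,  0.        ,  0.        ,  0.        ,  0.        ]), 'position': array([0.27551315, 0.86312406, 1.07964417]), 'orientation': array([ 0.14378051, -1.04413571, -2.68954388])}
top {'intrinsics': array([[434.14020361,   0.        , 321.5817228 ],
       [  0.        , 434.14020361, 241.762206  ],
       [  0.        ,   0.        ,   1.        ]]), 'dist': array([-0.00602165,  0.        ,  0.        ,  0.        ,  0.        ]), 'position': array([ 0.41175433, -0.02482731,  1.18525028]), 'orientation': array([ 0.07829841, -0.11336168, -1.59118957])}
```

View pics/side0.png

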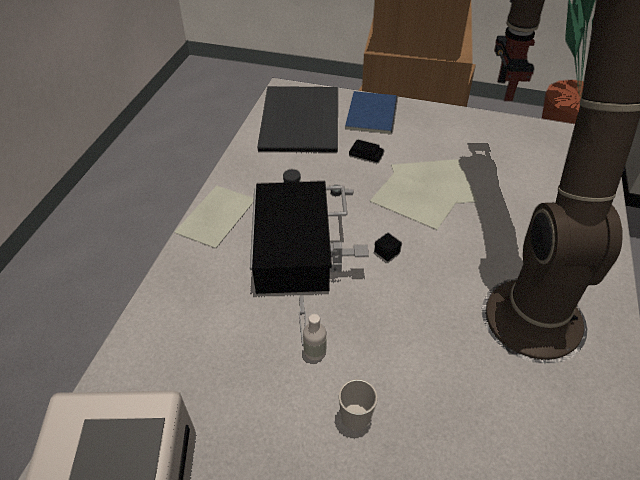

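View pics/top0.png

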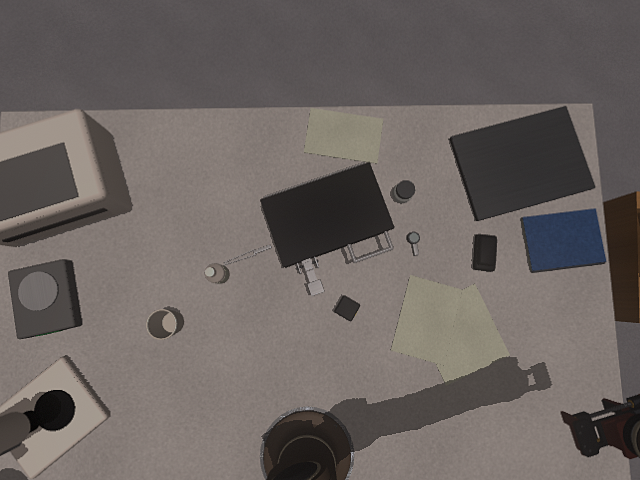

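The top view shows the case with lid corners near (262,200), (371,163), (394,230) and (284,267), handle bar near (348,261)-(392,249), and pad near (315,287). In the side view the pad is near (361,251). I'll enlarge both for accuracy.

```bash
cat > h.py <<'E'
import numpy as np, cv2
from scipy.spatial.transform import Rotation as R
from scipy.optimize import least_squares
from cell import *
F=np.diag([1.,-1,-1])
def proj(m,P):
    Rc=R.from_rotvec(m["orientation"]).as_matrix()@F   # cv camera axes in world
    t=-Rc.T@m["position"]
    return cv2.projectPoints(np.atleast_2d(np.array(P,float)),cv2.Rodrigues(Rc.T)[0],t,m["intrinsics"],m["dist"])[0][:,0]
def tri(obs):  # [(model,pixel)]
    f=lambda p:np.concatenate([proj(m,p)[0]-u for m,u in obs])
    r=least_squares(f,[.5,0,.1]);return r.x,np.abs(r.fun).max()
def case2w(c,P):
    c0,s0=np.cos(c[2]),np.sin(c[2]);P=np.atleast_2d(P)
    return np.c_[c[0]+c0*P[:,0]-s0*P[:,1],c[1]+s0*P[:,0]+c0*P[:,1],P[:,2]]
E
python3 - <<'E'
import cv2,numpy as np
t=cv2.imread("pics/top0.png")[215:305,260:410];s=cv2.imread("pics/side0.png")[170:290,245:405]
t=cv2.resize(t,None,fx=5,fy=5,interpolation=cv2.INTER_CUBIC)[:, :750]
s=cv2.resize(s,None,fx=5,fy=5,interpolation=cv2.INTER_CUBIC)
f=lambda a:np.clip(a.astype(float)*1.3+20,0,255).astype(np.uint8)
cv2.imwrite("pics/tc.png",f(t));cv2.imwrite("pics/sc.png",f(s))
E
```

```text
(no output)
```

View pics/tc.png

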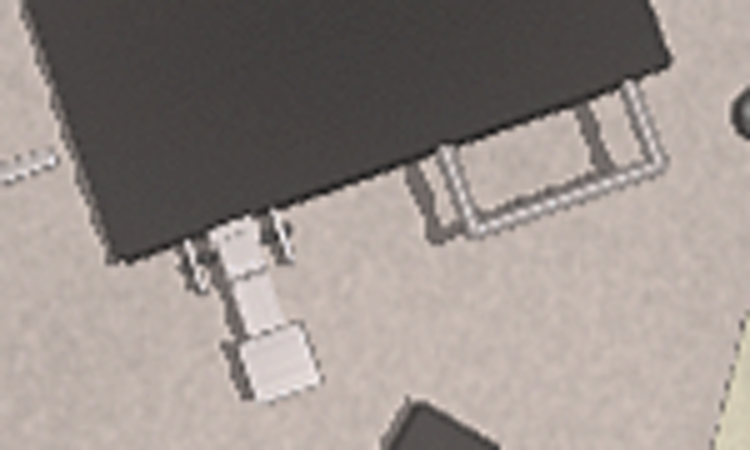

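View pics/sc.png

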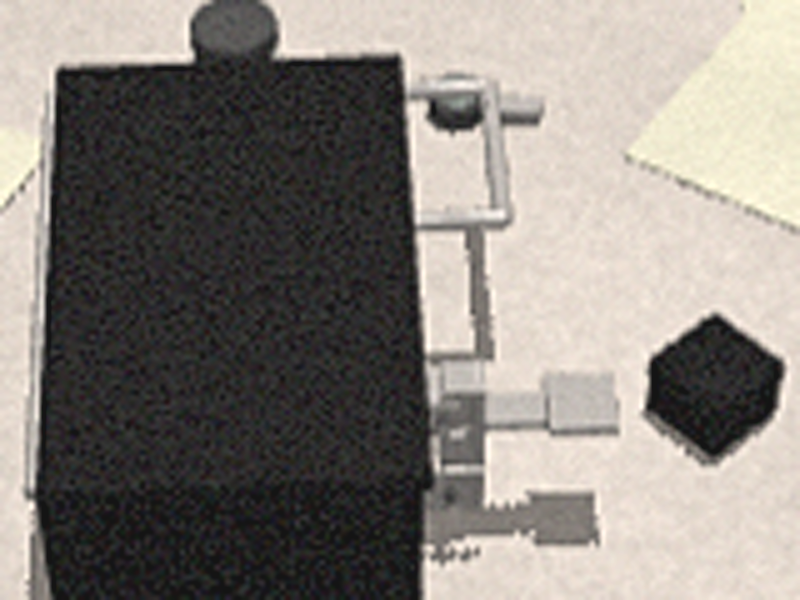

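Crop pixels: pad centre is (281,363) in top and (581,400) in side. The handle bar runs (478,230)-(658,165) in top and (505,218)-(492,85) in side. Lid front corners are (668,65) and (118,260) in top.

```bash
python3 - <<'E'
from h import *
T,S=camera_model("top"),camera_model("side")
t=lambda x,y:np.array([(x+.5)/5-.5+260,(y+.5)/5-.5+215]); s=lambda x,y:np.array([(x+.5)/5-.5+245,(y+.5)/5-.5+170])
prs={"pad":[(T,t(281,363)),(S,s(581,400))],"h+":[(T,t(476,228)),(S,s(504,217))],"h-":[(T,t(660,163)),(S,s(491,86))],
"c+":[(T,t(118,260)),(S,s(430,486))],"c-":[(T,t(668,65)),(S,s(402,57))]}
for k,o in prs.items(): print(k,*[np.round(v,4) for v in tri(o)])
M={"pad":[-.170,.09,.08],"h+":[-.14,-.025,.091],"h-":[-.14,-.125,.091],"c+":[-.095,.15,.097],"c-":[-.095,-.15,.097]}
f=lambda c:np.concatenate([proj(m,case2w(c,M[k]))[0]-u for k,o in prs.items() if k[0]!="c" for m,u in o]+[0*c])
r=least_squares(f,[.55,-.05,-.2]);c=r.x;print(c,np.round(r.fun,1))
for k in M:print(k,case2w(c,M[k]).round(4))
q=sense();print(R.from_rotvec(q["eef_rot"]).as_matrix().round(3))
E
```

```text
pad [ 0.4314 -0.0337  0.0757] 0.1061
h+ [ 0.4962 -0.134   0.0891] 0.1717
h- [ 0.5272 -0.229   0.0898] 0.1936
c+ [0.4853 0.0477 0.0864] 0.272
c- [ 0.5775 -0.2344  0.0939] 0.0322
[ 0.62100875 -0.06559951  0.31632314] [-0.3 -0.2  0.1 -1.  -0.3  0.3 -0.1 -0.2 -0.3  0.3 -0.2 -0.1  0.  -0.
  0. ]
pad [[ 0.4314 -0.0329  0.08  ]]
h+ [[ 0.4957 -0.1329  0.091 ]]
h- [[ 0.5268 -0.2279  0.091 ]]
c+ [[0.4841 0.0474 0.097 ]]
c- [[ 0.5774 -0.2377  0.097 ]]
[[-0.     0.97   0.243]
 [ 0.001  0.243 -0.97 ]
 [-1.    -0.    -0.001]]
```

```bash
cat >> h.py <<'E'
CASE=np.array([.6210,-.0656,.3163])
def pose(yaw,pitch=0):  # tool down, z (jaws) along case x; pitch tips about case y
    z=np.array([np.cos(yaw),np.sin(yaw),0]);x=np.array([0,0,-1.]);M=np.c_[x,np.cross(z,x),z]
    return R.from_rotvec(pitch*np.cross(z,x))*R.from_matrix(M)
def rel(pc,pitch=0,s=None):
    s=s or sense();R0=R.from_rotvec(s["eef_rot"]);p=case2w(CASE,pc)[0]
    d=R0.inv().apply(p-s["ee_pos"])*1000;a=(R0.inv()*pose(CASE[2],pitch)).as_rotvec()
    print("now case",incase(s).round(4),"shift",d.round(1),"turn",a.round(3));return d,a
def incase(s):
    c,q=np.cos(CASE[2]),np.sin(CASE[2]);d=s["ee_pos"]-[CASE[0],CASE[1],0]
    return np.array([c*d[0]+q*d[1],-q*d[0]+c*d[1],d[2]])
E
python3 -c "
from h import *
rel([-.174,.09,.2])"
```

```text
now case [-0.6138 -0.3675  0.2219] shift [  22.6  406.5 -487.3] turn [-1.641e+00 -1.000e-03 -1.000e-03]
```

carry_out:
  steps:
    - [[2,36,-44,-0.16,0,0],[4,72,-87,-0.32,0,0],[6,108,-130,-0.48,0,0],[8,144,-173,-0.64,0,0],[10,180,-216,-0.8,0,0]]
  claw: 0
  squeeze: 20

```text
time: 0.72
ee_pos: [0.2745, -0.3511, 0.2125]
eef_rot: [0.407, 1.532, -0.407]
force: [0.5, -0.1, 0.4]
gripper_width: 0.0408
```

```bash
python3 -c "
from h import *
rel([-.174,.09,.2])"
```

```text
now case [-0.4181 -0.1636  0.2125] shift [ 12.4 351.1 -24.5] turn [-0.836 -0.     0.   ]
```

carry_out:
  steps:
    - [[2,55,-4,-0.17,0,0],[4,110,-8,-0.34,0,0],[6,165,-12,-0.5,0,0],[8,220,-16,-0.66,0,0],[10,275,-20,-0.83,0,0]]

```text
time: 1.35
ee_pos: [0.395, -0.1034, 0.2027]
eef_rot: [-0.244, 1.557, 0.243]
force: [1.3, 0.3, 0.2]
gripper_width: 0.0004
```

```bash
python3 -c "
from h import *
rel([-.174,.09,.12])"
```

```text
now case [-0.2265  0.0344  0.2027] shift [82.6 56.  52.2] turn [-0.006  0.     0.001]
```

carry_out:
  steps:
    - [[0,28,26,0,0,0],[20,56,52,0,0,0],[60,56,52,0,0,0],[80,56,52,0,0,0],[80,56,52,0,0,0]]

```text
time: 1.98
ee_pos: [0.4262, -0.0356, 0.1214]
eef_rot: [-0.239, 1.561, 0.241]
force: [0.6, -0.2, 0.7]
gripper_width: 0.0004
```

```bash
python3 - <<'E'
from h import *
rel([-.174,.09,.05])
cv2.imwrite("pics/w1.png",camera("wrist")[:,:,::-1])
m=camera_model("wrist");print(proj(m,case2w(CASE,[[-.17,.09,.08],[-.14,-.025,.091],[-.14,-.125,.091]])).round(0))
E
```

```text
now case [-0.1759  0.0891  0.1214] shift [71.4  0.8  2.1] turn [-0.011 -0.003 -0.002]
[[335. 273.]
 [389. 470.]
 [381. 586.]]
```

View pics/w1.png

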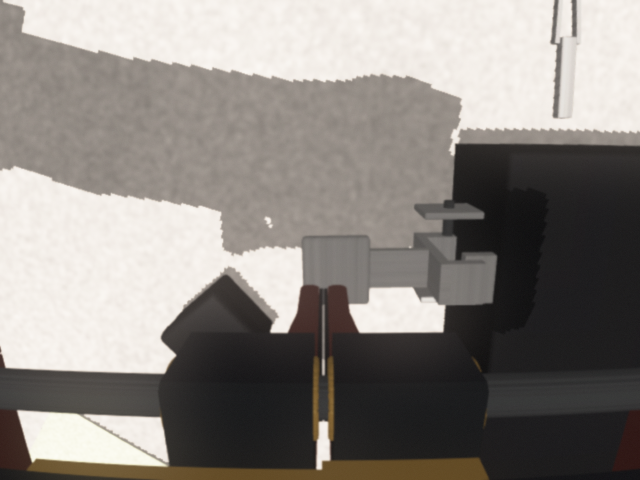

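The wrist view shows the pad at (336,269), predicted (335,273), with the shut fingertips over it at x≈324. Alignment is good, so I'll press.

carry_out:
  steps:
    - [[30,0,1,0,0,0],[42,0,1,0,0,0],[50,0,0,0,0,0],[56,0,0,0,0,0],[60,0,-1,0,0,0]]

```text
time: 2.65
ee_pos: [0.4234, -0.0375, 0.0627]
eef_rot: [-0.24, 1.564, 0.237]
force: [-10.5, -3.0, 8.0]
gripper_width: 0.0002
```

carry_out:
  steps:
    - [[2,0,-1,0,0,0],[4,0,-2,0,0,0],[5,0,-2,0,0,0],[5,0,-2,0,0,0],[5,0,-2,0,0,0]]

```text
time: 3.28
ee_pos: [0.4228, -0.0379, 0.0594]
eef_rot: [-0.241, 1.561, 0.236]
force: [-14.1, -1.4, 30.8]
gripper_width: 0.0005
```

```bash
python3 - <<'E'
from h import *
s=sense();print(s["force"],incase(s))
for n in("side",):
    a=camera(n)[170:290,245:405,::-1]
    cv2.imwrite("pics/s2.png",np.clip(cv2.resize(a,None,fx=5,fy=5,interpolation=2).astype(float)*1.3+20,0,255).astype(np.uint8))
E
```

```text
[-14.12176092  -1.40506547  30.82718744] [-0.1797321   0.08796657  0.0594467 ]
```

View pics/s2.png

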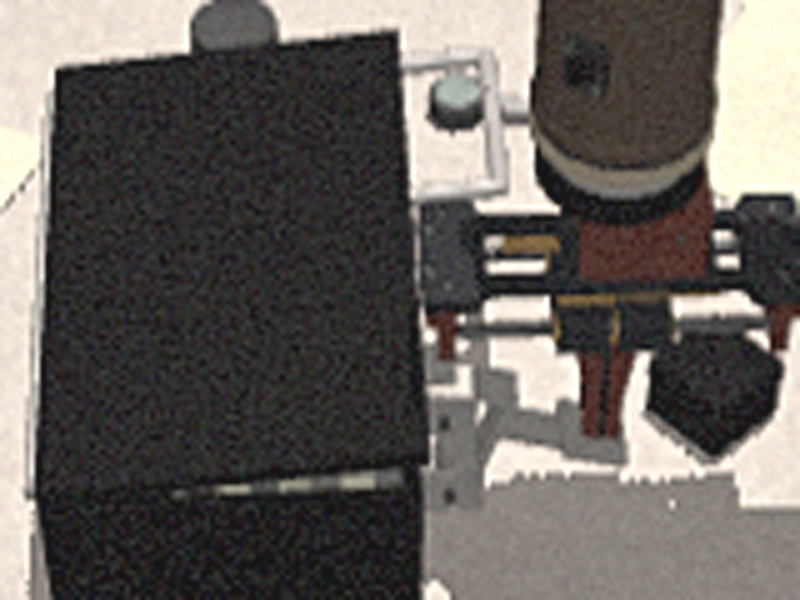

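The lid is visibly ajar, and the 31 N force at z=0.059 means the catch is at its stop. I'll retract and go above the handle, with the opening limited to 38 mm because of the 40 mm gap.

carry_out:
  steps:
    - [[-40,0,-4,0,0,0],[-95,0,-4,0,0,0],[-115,-55,8,0,0,0],[-115,-110,25,0,0,0],[-115,-163,41,0,0,0]]
  claw: 38

```text
time: 3.95
ee_pos: [0.514, -0.1821, 0.1745]
eef_rot: [-0.24, 1.555, 0.237]
force: [0.7, 1.4, -1.0]
gripper_width: 0.0375
```

```bash
python3 - <<'E'
from h import *
rel([-.138,-.075,.1])
cv2.imwrite("pics/w2.png",camera("wrist")[:,:,::-1])
m=camera_model("wrist");T=camera_model("top")
P=case2w(CASE,[[-.138,-.025,.114],[-.138,-.075,.114],[-.138,-.125,.114]])
print(proj(m,P).round(0))
E
```

```text
now case [-0.138  -0.0774  0.1745] shift [74.5  2.6 -0.2] turn [-0.012  0.002  0.002]
[[321. 152.]
 [323. 247.]
 [325. 331.]]
```

View pics/w2.png

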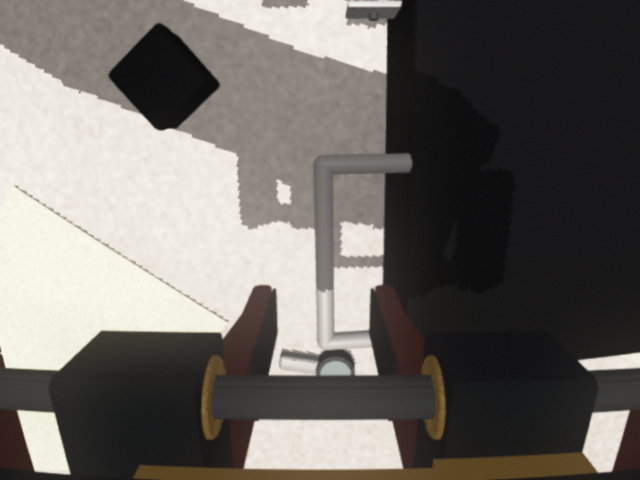

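The bar is at x≈325 from y 160 to 338 (predicted 321-325, 152-331), midway between the fingers. I'll descend and close.

carry_out:
  steps:
    - [[30,3,0,0,0,0],[55,3,0,0,0,0],[68,3,0,0,0,0],[73,3,0,0,0,0],[73,3,0,0,0,0]]

```text
time: 4.62
ee_pos: [0.512, -0.1771, 0.1002]
eef_rot: [-0.24, 1.557, 0.239]
force: [-1.1, 0.8, 0.6]
gripper_width: 0.0378
```

carry_out:
  steps:
    - [[0,0,0,0,0,0],[0,0,0,0,0,0],[0,0,0,0,0,0],[0,0,0,0,0,0],[0,0,0,0,0,0]]
  claw: 0
  squeeze: 20

```text
time: 5.25
ee_pos: [0.5131, -0.1768, 0.1001]
eef_rot: [-0.24, 1.555, 0.24]
force: [5.5, 0.7, -1.0]
gripper_width: 0.0094
```

```bash
cat >> h.py <<'E'
r0=np.hypot(.230,.006);f0=np.arctan2(.006,.230)
def bar(th,r=r0):return np.array([.09-r*np.cos(f0+th),-.075,.085+r*np.sin(f0+th)])
E
python3 - <<'E'
from h import *
s=sense();print(incase(s),s["force"]);o=incase(s)-bar(.1);print("offset",o)
b=bar(.1)
for th in np.arange(.1,1.31,.1):
    d=(bar(th)-b)*1000;print(round(th,2),"tool shift",(-d[2]).round(0),0,d[0].round(0))
E
```

```text
[-0.1371414  -0.07211158  0.10009289] [ 5.50916902  0.6687619  -0.97794762]
offset [ 0.00111055  0.00288842 -0.01383882]
0.1 tool shift -0.0 0 0.0
0.2 tool shift -23.0 0 4.0
0.3 tool shift -45.0 0 10.0
0.4 tool shift -66.0 0 19.0
0.5 tool shift -87.0 0 29.0
0.6 tool shift -106.0 0 42.0
0.7 tool shift -124.0 0 56.0
0.8 tool shift -140.0 0 72.0
0.9 tool shift -155.0 0 90.0
1.0 tool shift -168.0 0 109.0
1.1 tool shift -179.0 0 129.0
1.2 tool shift -188.0 0 151.0
1.3 tool shift -194.0 0 173.0
```

carry_out:
  steps:
    - [[-12,0,2,0,0,0],[-23,0,4,0,0,0],[-34,0,7,0,0,0],[-45,0,10,0,0,0],[-56,0,14,0,0,0]]

```text
time: 5.88
ee_pos: [0.5273, -0.1721, 0.1563]
eef_rot: [-0.24, 1.553, 0.24]
force: [11.2, 3.3, -6.0]
gripper_width: 0.0093
```

```bash
cat > st.py <<'E'
from h import *
s=sense();p=incase(s)-[.0011,0,-.0138]
d=p-[.09,0,.085];th=np.arctan2(d[2],-d[0])-f0
print("th",th.round(3),"r",np.hypot(d[0],d[2]).round(4),"y",p[1].round(4),"F",s["force"].round(1),"w",s["gripper_width"].round(4),"t",s["time"])
for k in (.05,.1,.15,.2,.3,.4,.5,.6):
  for g in (1,-1):
    e=(bar(th+g*k)-bar(th))*1000;print(round(th+g*k,2),(-e[2]).round(0),e[0].round(0),end=" | ")
E
python3 st.py
```

```text
Traceback (most recent call last):
  File "st.py", line 4, in <module>
    print("th",th.round(3),"r",np.hypot(d[0],d[2]).round(4),"y",p[1].round(4),"F",s["force"].round(1),"w",s["gripper_width"].round(4),"t",s["time"])
                                                                                                          ^^^^^^^^^^^^^^^^^^^^^^^^
AttributeError: 'float' object has no attribute 'round'
```

```bash
sed -i 's/s\["gripper_width"\].round(4)/s["gripper_width"]/' st.py; python3 st.py
```

```text
th 0.354 r 0.2296 y -0.0721 F [11.2  3.3 -6. ] w 0.009313016053394834 t 5.875
0.4 -11.0 5.0 | 0.3 11.0 -4.0 | 0.45 -21.0 10.0 | 0.25 22.0 -7.0 | 0.5 -31.0 15.0 | 0.2 33.0 -10.0 | 0.55 -41.0 21.0 | 0.15 44.0 -13.0 | 0.65 -59.0 35.0 | 0.05 67.0 -16.0 | 0.75 -76.0 50.0 | -0.05 90.0 -16.0 | 0.85 -92.0 67.0 | -0.15 113.0 -15.0 | 0.95 -106.0 85.0 | -0.25 136.0 -11.0 |
```

carry_out:
  steps:
    - [[-20,0,12,0,0,0],[-40,0,23,0,0,0],[-58,0,37,0,0,0],[-75,0,52,0,0,0],[-91,0,69,0,0,0]]

```text
time: 6.5
ee_pos: [0.5884, -0.1522, 0.2468]
eef_rot: [-0.239, 1.564, 0.24]
force: [-4.2, 1.6, 1.7]
gripper_width: 0.0094
```

```bash
python3 st.py
```

```text
th 0.841 r 0.2303 y -0.0722 F [-4.2  1.6  1.7] w 0.009371446482075335 t 6.5
0.89 -7.0 9.0 | 0.79 8.0 -9.0 | 0.94 -14.0 18.0 | 0.74 16.0 -17.0 | 0.99 -20.0 28.0 | 0.69 24.0 -25.0 | 1.04 -26.0 38.0 | 0.64 33.0 -32.0 | 1.14 -36.0 58.0 | 0.54 52.0 -45.0 | 1.24 -44.0 80.0 | 0.44 72.0 -57.0 | 1.34 -50.0 102.0 | 0.34 93.0 -66.0 | 1.44 -53.0 125.0 | 0.24 115.0 -73.0 |
```

Now raise to about 1.26 rad and dwell.

carry_out:
  steps:
    - [[-14,0,18,0,0,0],[-26,0,37,0,0,0],[-36,0,57,0,0,0],[-44,0,79,0,0,0],[-46,0,85,0,0,0]]

```text
time: 7.12
ee_pos: [0.6722, -0.1256, 0.2929]
eef_rot: [-0.24, 1.558, 0.241]
force: [-2.0, 2.2, 3.3]
gripper_width: 0.0096
```

carry_out:
  steps:
    - [[0,0,0,0,0,0],[0,0,0,0,0,0],[0,0,0,0,0,0],[0,0,0,0,0,0],[0,0,0,0,0,0]]

```text
time: 7.75
ee_pos: [0.6714, -0.126, 0.2927]
eef_rot: [-0.239, 1.558, 0.241]
force: [-2.1, 4.1, 3.4]
gripper_width: 0.0096
```

```bash
python3 st.py; python3 - <<'E'
from h import *
a=camera("side")[80:320,200:520,::-1]
cv2.imwrite("pics/s3.png",np.clip(cv2.resize(a,None,fx=2.5,fy=2.5,interpolation=2).astype(float)*1.4+25,0,255).astype(np.uint8))
E
```

```text
th 1.272 r 0.23 y -0.0731 F [-2.1  4.1  3.4] w 0.009574080673981666 t 7.75
1.32 -3.0 11.0 | 1.22 3.0 -11.0 | 1.37 -5.0 22.0 | 1.17 7.0 -22.0 | 1.42 -7.0 34.0 | 1.12 12.0 -32.0 | 1.47 -8.0 45.0 | 1.07 17.0 -43.0 | 1.57 -8.0 68.0 | 0.97 28.0 -63.0 | 1.67 -7.0 91.0 | 0.87 42.0 -81.0 | 1.77 -3.0 114.0 | 0.77 57.0 -99.0 | 1.87 4.0 136.0 | 0.67 74.0 -114.0 |
```

View pics/s3.png

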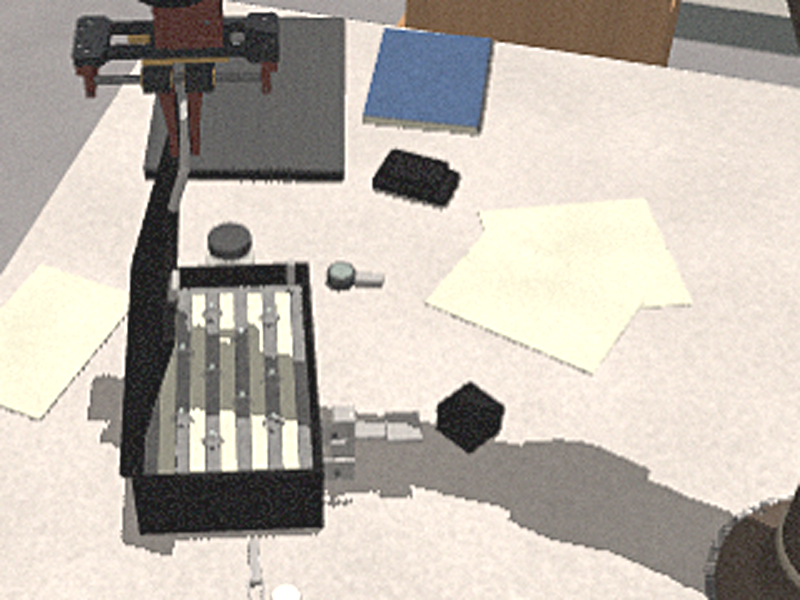

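The side picture shows the lid open steeply, with the handle near (180,130) between the fingers and the bench items in place. Kinematics give 1.27 rad. I'll ease it back slowly.

carry_out:
  steps:
    - [[1,0,-5,0,0,0],[3,0,-11,0,0,0],[6,0,-18,0,0,0],[9,0,-25,0,0,0],[12,0,-32,0,0,0]]

```text
time: 8.43
ee_pos: [0.6408, -0.1362, 0.2806]
eef_rot: [-0.239, 1.557, 0.24]
force: [-1.9, 5.1, 1.0]
gripper_width: 0.0095
```

```bash
python3 st.py
```

```text
th 1.122 r 0.2296 y -0.0732 F [-1.9  5.1  1. ] w 0.009460600727466361 t 8.425
1.17 -4.0 11.0 | 1.07 5.0 -10.0 | 1.22 -8.0 21.0 | 1.02 10.0 -20.0 | 1.27 -12.0 32.0 | 0.97 16.0 -30.0 | 1.32 -15.0 44.0 | 0.92 23.0 -40.0 | 1.42 -19.0 66.0 | 0.82 37.0 -58.0 | 1.52 -20.0 89.0 | 0.72 53.0 -74.0 | 1.62 -20.0 112.0 | 0.62 71.0 -89.0 | 1.72 -17.0 135.0 | 0.52 90.0 -102.0 |
```

carry_out:
  steps:
    - [[3,0,-7,0,0,0],[7,0,-14,0,0,0],[11,0,-21,0,0,0],[14,0,-27,0,0,0],[16,0,-30,0,0,0]]

```text
time: 9.05
ee_pos: [0.6124, -0.1456, 0.2641]
eef_rot: [-0.239, 1.558, 0.239]
force: [-1.2, 2.6, 0.5]
gripper_width: 0.0097
```

carry_out:
  steps:
    - [[0,0,0,0,0,0],[0,0,0,0,0,0],[0,0,0,0,0,0],[0,0,0,0,0,0],[0,0,0,0,0,0]]

```text
time: 9.68
ee_pos: [0.613, -0.1454, 0.2646]
eef_rot: [-0.239, 1.557, 0.239]
force: [0.8, 2.7, -3.3]
gripper_width: 0.0093
```

```bash
python3 st.py; python3 - <<'E'
from h import *
a=camera("side")[80:320,200:520,::-1]
cv2.imwrite("pics/s4.png",np.clip(cv2.resize(a,None,fx=2.5,fy=2.5,interpolation=2).astype(float)*1.4+25,0,255).astype(np.uint8))
print(abs(sense()["dq"]).max())
E
```

```text
th 0.976 r 0.2294 y -0.0733 F [ 0.8  2.7 -3.3] w 0.00930662212325923 t 9.675
1.03 -6.0 10.0 | 0.93 6.0 -10.0 | 1.08 -11.0 20.0 | 0.88 13.0 -19.0 | 1.13 -16.0 30.0 | 0.83 21.0 -28.0 | 1.18 -21.0 41.0 | 0.78 28.0 -36.0 | 1.28 -28.0 63.0 | 0.68 45.0 -52.0 | 1.38 -33.0 85.0 | 0.58 64.0 -66.0 | 1.48 -36.0 108.0 | 0.48 83.0 -78.0 | 1.58 -36.0 131.0 | 0.38 104.0 -88.0 | 0.002027784124389283
```

View pics/s4.png

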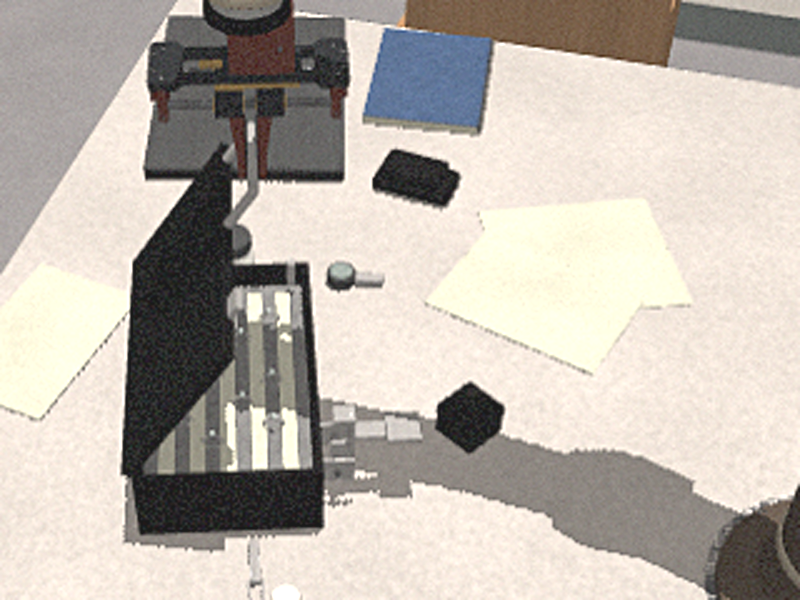

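The lid is at a bit over 55 degrees, its bar (near (250,150)) still between the fingers, and nothing else has moved. The arm is at rest, so I'll hand in.

```bash
python3 -c "
from cell import *
print(sign_off())"
```

```text
the job is handed in; nothing more can be done
None
```

I opened the case as asked and handed it in with the lid held still at about 0.98 rad (56°), inside the 0.82 to 1.11 rad band. No verdict was reported. The lid angles come from the tool position, as the joint itself can't be read.

- **Catch:** I pressed the pad with shut fingers until it met its stop, at 31 N with the tool at z = 0.059 m. The side picture then showed the lid ajar.
- **Raising:** I pinched the bow handle from above and raised the lid to about 1.27 rad, past the balance point, and held it there for about 0.6 s.
- **Easing back:** I brought it down at about 0.25 rad/s, well under the 1.2 rad/s limit.
- **Final hold:** The arm was at rest, with joint speeds below 0.003 rad/s. The fingers were still gripping the bar at 20 N, with an opening of 9.3 mm on the 10 mm bar.
- **Other items:** None of the bench items in the last side picture had visibly moved. The cup and most of the spray bottle were outside that crop, but the arm did not pass near them.

No check failed. While raising the lid, the side force reached about 11 N because my lift arc was a couple of millimetres too wide, and I corrected it on the next move.

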